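# Find the high spot of an eccentric collar in V-blocks

### The arm

A 7-joint arm with a two-finger parallel gripper is mounted at the origin on a cart in front of the work surface, level with it; the furniture and walls round the work are solid. World frame = base frame: x ahead of the robot, y to its left, z up, the work surface at z = 0. Lengths are in m, angles in rad, forces in N, time in s.
With the tool pointing down it reaches from about 0.35 to 0.9 m from the base axis. Payload 8.1 kg.
Tool frame: the origin (TCP) lies between the finger pads; the fingertips stand 8 mm ahead of it and the grasp point (between the pads) lies 11 mm behind it; z points along the fingers, y is the line along which they close (so a half turn about z gives the same grasp; the last joint's range is limited). The gripper opens to 85 mm and grips with 20 to 120 N. Pads are 22 mm wide; open, the fingers measure 114 mm over their backs; the gripper's body (76 mm by 85 mm) begins 54 mm behind the grasp point. The pads swing forward as they close: fully open they stand 13 mm farther back than shut.
Start: joints at [-1.214, 0.434, 0.025, 1.573, -0.012, 1.134, -0.075], TCP at [0.277, 0.56, 0.239] pointing down, gripper open.
Joint ranges: [-2.62, 2.62], [-0.44, 2.09], [-1.27, 1.32], [0.08, 2.57], [-1.32, 4.46], [0.12, 2], [-2.74, 2.74]. Speed limits (rad/s): [2.22, 2.22, 3.01, 3.01, 3.14, 3.14, 3.14].

### API

Orientations are given as a unit quaternion [w, x, y, z].
In Python, from plant import arm gives the robot as it stands.
- The arm moves only by the tool arm_command, never from a script. Its arguments are lists of equal length, an entry for each row: "claw": the closure, from -1 (fully open) to 1 (shut); "translation": the shift along the tool's x, y, z in units of 50 mm (1.0 is 50 mm), a list of three; "twist": the turn about the tool's z in units of 6 degrees (1.0 is 6 degrees). A call has 1 to 10 rows; each row shifts and turns the commanded pose from where the row before left it, along the tool's axes as they then stand; what a row does not reach is not made up. A row lasts 1/8 s, in which the tool goes at most 62.5 mm and 10.7 degrees, less where a joint would pass 70% of its speed; a pose out of reach is approached as far as the arm can. A call is refused whole if a number of a shift passes 1 or a number of a turn 1, either way. A call with a gripper value outside its range is refused whole. The fingers move at their own pace and stop on an object; the grip force is fixed at half the most. Time passes only in rows, so rows that do not move let the fingers close. It gives the time, the measured TCP pose, the force, the opening and the grip force at its end, in the units of the state.
- arm.read_state(): the state, without advancing time (a new reading comes with each control period).
- arm.read_camera(name): name is "scene" or "top" or "wrist"; returns a dict with "color" (420x560x3 uint8, red, green, blue), "fx", "fy", "cx", "cy" (pixels), "R" (3x3) and "t" (3): a world point X has camera coordinates R X + t. Camera axes: x right, y down, z forward; pixel columns grow to the right and rows downward; lengths in m; the calibration is good to about 2 mm. A picture is of the moment at which its call begins. There is no depth.
- arm.finish_job(): hands the job in; it is judged then, once.
The state is a dict: "time_s": time; "joint_positions": joint angles; "joint_vel": joint speeds; "joint_efforts": joint torques, N m; "ee_pos": TCP position; "orientation": TCP orientation; "force": force on the tool from outside, world axes, zero at the start; "wrist_torque": the same for the moment, N m; "width": opening from 0.0 (shut) to 1.0 (fully open); "grasp_force": force on a finger pad.
Only numpy, scipy, OpenCV 4.12 (cv2) and the standard library are available. Lean on these libraries where they do the work, as an engineer would, in place of code of your own. Each camera call takes 0.05 s, during which the arm holds its last target. There are 200 camera calls.

### The job

The spindle in the V-blocks carries an eccentric collar whose high spot has to be found with the dial indicator. Lower the indicator by its knob until the plunger rides on the collar and the needle has swung half a turn, then gently crank the spindle until the dial stands at its very highest reading, and leave it there with your hands off, the spindle down in both vees and the plunger still on the collar. Do not bottom the plunger or force the spindle against the V-blocks and their stirrups, and leave the oil bottle, hex key and caliper where they are.

Things in the scene. Friction and masses are not known exactly. Their poses are not given: they have to be found in the camera images.
- bench: Fixed runout bench: grey base 128 x 180 x 20 mm, 18 mm steel column at the back up to z = 212, two V-blocks (56 wide, 26 thick, 76 tall) at y = -60 and +60 mm, each with a dark stirrup over the spindle, its screw up to z = 122. Origin: on the table under the base's middle; x to the back, y along the spindle to the crank, z up. Base ends at y = +90.
- vee_axis (a point): Point on the bench midway between the V-blocks where the seated spindle's axis runs: bench x = -15, y = 0, z = 72 mm; the axis is along the bench's y. Axes as the bench's.
- spindle: Steel spindle, 20 mm thick, 213 long, 0.8 kg, loose in two 90-degree vees. Stirrup pads clear it by 0.9 mm, two rings stop it sideways: it turns with 1 to 2 N at the crank and cannot come out. Mid-length a steel eccentric collar, 40 mm across, 16 wide, centre 2.5 mm off the axis at an unknown angle; its top is 17.5 to 22.5 mm above the axis. Origin there, on the axis.
- crank_grip (a point): On the centreline of the crank's black round grip, 14 mm thick, 48 long (27 mm inwards, 21 outwards from here), parallel to the spindle, 125.5 mm from the bench's middle. It revolves on its pin, so it can be held firmly while it circles the spindle's axis at 30 mm radius. Starts within 70 degrees of straight up; turns all round, either way, gripper pointing down and closing along the bench's x.
- lift_knob (a point): Middle of the upright knurled steel knob, 18 mm thick, 34 tall, on the indicator carriage's arm between dial and column, 29 mm behind the plunger. Held and moved straight up or down it slides the carriage and indicator on the column (40 mm of travel from 225 mm down to 185 mm above the table); a slide friction of 8 N holds it where it is left.
- plunger_tip (a point): Lowest point of the plunger's 6 mm ball tip, straight above the spindle's axis and the middle of the collar; at first 8 to 28 mm clear of the collar. With the plunger out it lies 108 mm below the lift knob's middle.
- plunger: The indicator's thin plunger below the round dial, origin at its tip, z up. Sprung downwards, 0.7 N when out to 1.1 N fully in, 12 mm of travel; past that it is solid.
- needle (a joint): Needle of the 55 mm white dial, rad: 0 = plunger out, needle straight up; grows clockwise seen from the robot as the plunger goes in, 6.28 (one turn) for all 12 mm, 0.524 per mm; 3.14 = straight down = 6 mm. Strokes every mm; the face looks to the bench's -x. Riding the collar it rises and falls by 2.62 rad per turn of the spindle, nearly as a cosine; highest at the high spot.
- oil_bottle: Small bottle with an orange spout, 34 mm across, 88 mm tall, standing to the right of the bench. Origin: centre of its underside. Leave it.
- hex_key: Steel L-shaped hex key, 34 x 92 x 6 mm, lying to the left of the bench. Origin: centre of its underside. Leave it.
- caliper: Caliper, 57 x 200 x 10 mm, lying to the left of the bench. Origin: centre of its underside. Leave it.

How it is judged:
By the outcome, as a careful person would: the job done as asked, in the order asked, and still so for the second after the job is handed in, with the robot touching nothing.
It also fails if it takes over 51 s, if anything falls off the work surface, if the arm or the gripper's body presses on something with over 40 N, if the wrist force passes 120 N, or if a joint passes its speed limit or range.

## Working session

There is one attempt and no reset: what is moved stays moved. The work goes in short steps, Python scripts to look and compute and a tool call to move; the robot and the scene stay as the last step left them, time stands still between calls to the robot, and variables do not carry over. Pictures are saved under pics/ and viewed, at most 10 in all, crops included, and the job is handed in when it is done.

Besides the shell and the picture viewer there is one more tool, called after "Emit:" as name(argument=value, ...) on one line, values as JSON. arm_command: Moves the arm, as the interface text tells. Its arguments: {"type":"object","properties":{"claw":{"type":"array","items":{"type":"number"}},"translation":{"type":"array","items":{"type":"array","items":{"type":"number"}}},"twist":{"type":"array","items":{"type":"number"}}},"required":["claw","translation","twist"]}

```bash
mkdir -p pics; ls
cat > h.py <<'E'
import numpy as np, cv2
from plant import arm
def grab(n,f=None):
    c=arm.read_camera(n)
    if f: cv2.imwrite('pics/'+f,c['color'][:,:,::-1])
    return c
def ray(c,u,v):
    R=np.array(c['R']);t=np.array(c['t'])
    d=R.T@np.array([(u-c['cx'])/c['fx'],(v-c['cy'])/c['fy'],1]);return -R.T@t,d
def onz(c,u,v,z):
    o,d=ray(c,u,v);return o+d*(z-o[2])/d[2]
def proj(c,X):
    p=np.array(c['R'])@np.array(X)+np.array(c['t']);return np.array([c['fx']*p[0]/p[2]+c['cx'],c['fy']*p[1]/p[2]+c['cy']])
def tri(rs):
    A=0;b=0
    for o,d in rs:
        d=d/np.linalg.norm(d);P=np.eye(3)-np.outer(d,d);A=A+P;b=b+P@o
    return np.linalg.solve(A,b)
E
python3 - <<'E'
from h import *
for n in ['scene','top']:
    c=grab(n,n+'0.png');R=np.array(c['R']);print(n,c['fx'],c['cx'],c['cy'],(-R.T@np.array(c['t'])).round(3),R.round(3).tolist())
s=arm.read_state();print(s)
a=cv2.imread('pics/scene0.png');b=cv2.imread('pics/top0.png')
E
```

```text
pics
scene 410.92413783785673 276.28171076762004 215.77005855061373 [-0.342 -0.433  0.687] [[0.562, -0.827, -0.002], [-0.38, -0.256, -0.889], [0.735, 0.501, -0.458]]
top 439.5326466498111 281.2665801186453 213.35820001398392 [0.319 0.139 1.166] [[0.012, -1.0, 0.018], [-0.988, -0.014, -0.153], [0.153, -0.016, -0.988]]
{'time_s': 0.1, 'joint_positions': array([-1.21359465,  0.43514275,  0.02498418,  1.573975  , -0.01163406,
        1.1339708 , -0.0751055 ]), 'joint_vel': array([ 0.00107946, -0.00073776,  0.00089023, -0.00190079, -0.00194457,
        0.00098528, -0.00125361]), 'joint_efforts': array([ 3.87138542e-03, -6.71760893e+01,  1.02874015e+00, -3.16906822e+01,
        1.58189563e-02,  7.14007751e-03,  2.93495805e-05]), 'ee_pos': array([0.27721189, 0.55969576, 0.23862312]), 'orientation': array([-1.06118954e-04,  2.27928931e-01,  9.73677537e-01, -6.66918489e-04]), 'force': array([ 0.41055198,  0.09198732, -0.43591742]), 'wrist_torque': array([-1.40458917e-05,  4.58939095e-02,  4.53910059e-02]), 'grasp_force': 0.0, 'width': 0.9977810642616475}
```

View pics/scene0.png

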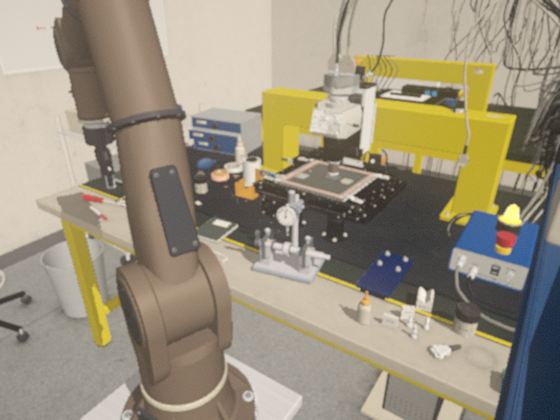

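View pics/top0.png

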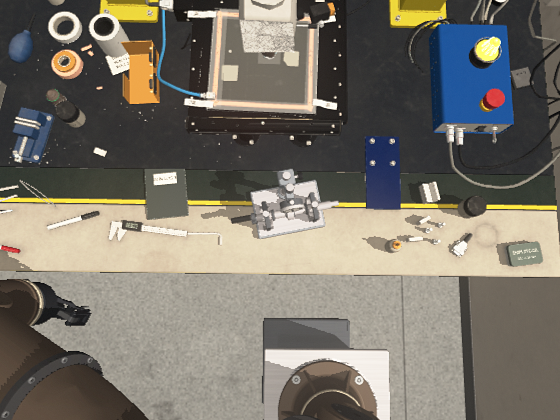

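The scene view shows the bench at about (290,240) with its dial at (285,215). In the top view it is at about (288,207), slightly rotated. I'll enlarge both.

Run:
```python
import cv2,numpy as np
a=cv2.imread('pics/scene0.png')[180:285,240:340];b=cv2.imread('pics/top0.png')[160:245,235:350]
f=lambda i,w,h:cv2.resize(i,(w,h),interpolation=cv2.INTER_CUBIC)
A=f(a,400,420);B=f(b,400,296)
o=np.zeros((420,800,3),np.uint8);o[:,:400]=A;o[:296,400:]=B;cv2.imwrite('pics/z.png',o)
```

```text
(no output)
```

View pics/z.png

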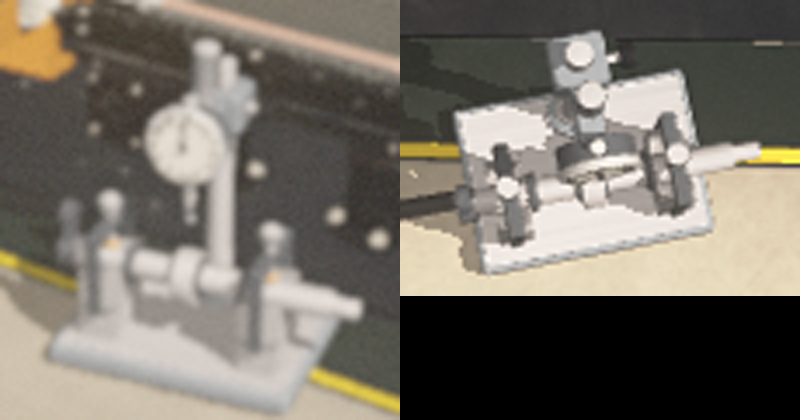

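Run:
```python
from h import *
import pickle
S=grab('scene');T=grab('top')
tp=lambda x,y:(235+(x-400)*115/400-.0,160+y*85/296)
sc=lambda x,y:(240+x/4,180+y/4)
C=[onz(T,*tp(*p),.02)[:2] for p in [(455,110),(690,70),(713,228),(487,272)]]
C=np.array(C);print(C.round(4), [np.linalg.norm(C[i]-C[(i+1)%4]).round(4) for i in range(4)])
ctr=C.mean(0); yv=(C[0]-C[1])+(C[3]-C[2]);yaw=np.arctan2(-yv[0],yv[1]);print('ctr',ctr,'yaw',np.degrees(yaw))
ex=np.array([np.cos(yaw),np.sin(yaw)]);ey=np.array([-ex[1],ex[0]])
def B(p):return [round(float((p[:2]-ctr)@ex),4),round(float((p[:2]-ctr)@ey),4),round(float(p[2]),4)]
print('column',B(onz(T,*tp(580,52),.212)))
print('screws',B(onz(T,*tp(508,187),.122)),B(onz(T,*tp(678,153),.122)))
k=tri([ray(T,*tp(592,95)),ray(S,*sc(207,43))]);print('knobtop',k,B(k))
for z in (.2,.22,.24):print(B(onz(T,*tp(592,95),z)))
W=lambda x,y,z:[*(ctr+ex*x+ey*y),z]
for z in(.2,.22,.24):print('scene proj knobtop',(proj(S,W(.014,0,z))-[240,180])*4)
print('coltop',(proj(S,W(.055,0,.212))-[240,180])*4)
for a in range(-70,71,35):
  x=-.015+.03*np.sin(np.radians(a));z=.072+.03*np.cos(np.radians(a))
  print(a,[((proj(S,W(x,y,z))-[240,180])*4).round() for y in(.0985,.1465)],[((proj(T,W(x,y,z))-[235,160])*3.478+[400,0]).round() for y in(.0985,.1465)])
```

```text
[[0.5548 0.2016]
 [0.5889 0.0218]
 [0.4668 0.0045]
 [0.4312 0.1748]] [np.float64(0.183), np.float64(0.1233), np.float64(0.174), np.float64(0.1265)]
ctr [0.510412   0.10067306] yaw 11.279695735120272
column [0.0454, 0.0025, 0.212]
screws [-0.0183, 0.0624, 0.122] [-0.0162, -0.058, 0.122]
knobtop [0.52080471 0.10473625 0.23907387] [0.011, 0.002, 0.2391]
[0.0188, -0.0008, 0.2]
[0.0147, 0.0008, 0.22]
[0.0106, 0.0024, 0.24]
scene proj knobtop [209.82130842  94.12264087]
scene proj knobtop [210.28343615  67.58843228]
scene proj knobtop [210.75319717  40.61594008]
coltop [230.92354922  55.48673107]
-70 [array([ 49., 253.]), array([-11., 239.])] [array([465., 238.]), array([399., 250.])]
-35 [array([ 55., 228.]), array([ -5., 215.])] [array([462., 221.]), array([394., 233.])]
0 [array([ 65., 210.]), array([  6., 198.])] [array([457., 196.]), array([390., 208.])]
35 [array([ 76., 206.]), array([ 17., 194.])] [array([453., 173.]), array([386., 185.])]
70 [array([ 82., 216.]), array([ 24., 204.])] [array([451., 162.]), array([385., 173.])]
```

The two views agree: column, screws and knob all match the given geometry. The knob top is at z≈0.239, so its middle is at about 0.222. The crank is near straight up, at about 0 to -5°. I'll start moving with a twist and a lift.

Emit:
arm_command(claw=[-1, -1, -1, -1, -1, -1, -1], translation=[[0, 0, -0.2], [0, 0, -0.2], [0, 0, -0.2], [0, 0, -0.2], [0, 0, -0.2], [0, 0, -0.2], [0, 0, -0.2]], twist=[-0.9, -0.9, -0.9, -0.9, -0.9, -0.9, -0.87])

```text
time_s: 1.08
ee_pos: [0.2773, 0.5599, 0.3094]
orientation: [-0.0, -0.1, 0.995, -0.0]
force: [-0.9, 0.3, -0.4]
width: 1.001
grasp_force: 0.0
```

```bash
cat >> h.py <<'E'
from scipy.spatial.transform import Rotation as Ro
ctr=np.array([0.5104,0.1007]);yaw=np.radians(11.3)
ex=np.array([np.cos(yaw),np.sin(yaw)]);ey=np.array([-ex[1],ex[0]])
W=lambda x,y,z:np.array([*(ctr+ex*x+ey*y),z])
B=lambda p:np.array([(p[:2]-ctr)@ex,(p[:2]-ctr)@ey,p[2]])
def go(target):
    s=arm.read_state();q=s['orientation'];R=Ro.from_quat([q[1],q[2],q[3],q[0]]).as_matrix()
    print('t',s['time_s'],'tcpB',B(s['ee_pos']).round(4),'closing deg vs bench',(np.degrees(np.arctan2(R[1,1],R[0,1])-yaw)).round(1),'tilt',R[:,2].round(3),'F',s['force'].round(1),'w',round(s['width'],3),'gf',round(s['grasp_force'],1),'j',s['joint_positions'].round(2))
    print('units tool',(R.T@(np.array(target)-s['ee_pos'])/.05).round(2))
E
python3 -c "
from h import *
go(W(.012,.001,.30))"
```

```text
t 1.075 tcpB [-0.1386  0.496   0.3094] closing deg vs bench 90.1 tilt [-0.    -0.001 -1.   ] F [-0.9  0.3 -0.4] w 1.001 gf 0.0 j [-1.12  0.4  -0.11  1.46  0.04  1.29  0.53]
units tool [-2.99 -9.91  0.19]
```

Emit:
arm_command(claw=[-1, -1, -1, -1, -1, -1, -1, -1, -1, -1], translation=[[-0.3, -0.5, 0], [-0.3, -0.8, 0], [-0.3, -0.8, 0], [-0.3, -0.8, 0], [-0.3, -0.8, 0], [-0.3, -0.8, 0], [-0.3, -0.8, 0], [-0.3, -0.8, 0], [-0.3, -0.8, 0], [-0.3, -0.8, 0]], twist=[0, 0, 0, 0, 0, 0, 0, 0, 0, 0])

```text
time_s: 2.33
ee_pos: [0.5002, 0.2105, 0.3093]
orientation: [0.0, -0.098, 0.995, 0.0]
force: [0.8, 0.3, 0.1]
width: 1.0
grasp_force: 0.0
```

```bash
python3 -c "
from h import *
c=grab('wrist','w1.png')
go(W(.012,.001,.30))
R=np.array(c['R']);print((-R.T@np.array(c['t'])).round(3),R.round(2).tolist(),c['fx'])
for n,p in dict(knobtop=W(.014,0,.239),col=W(.05,0,.212),g0=W(-.015,.0985,.102),g1=W(-.015,.1465,.102)).items(): print(n,proj(c,p))
"
```

```text
t 2.375 tcpB [0.0135 0.1027 0.3093] closing deg vs bench 89.6 tilt [ 0.002 -0.003 -1.   ] F [ 2.4 -5.1  0.2] w 1.003 gf 0.0 j [-0.54  0.25  0.07  1.67 -0.01  1.22  1.29]
units tool [ 0.02 -2.03  0.19]
[0.426 0.196 0.444] [[-0.2, 0.98, 0.0], [0.94, 0.19, 0.3], [0.29, 0.06, -0.95]] 313.3436597947373
knobtop [125.0426289 230.3351765]
col [147.57926618 259.77439861]
g0 [271.95901713 160.20782778]
g1 [316.05935476 160.19159795]
```

View pics/w1.png

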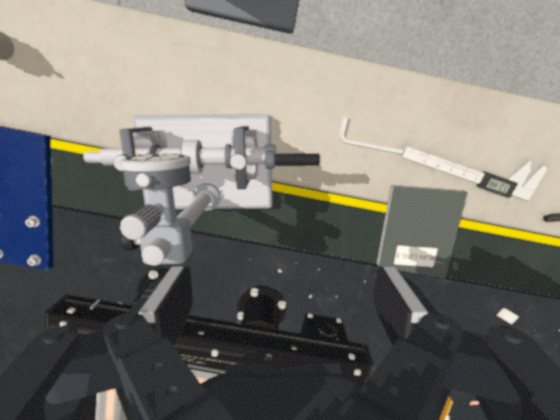

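The wrist view shows the grip as a dark bar at (275–319, 159), matching a crank angle of about 0°. The knob's top end is at about (131,226). Next I'll move over the knob.

Emit:
arm_command(claw=[-1, -1, -1, -1, -1], translation=[[0, -0.5, 0], [0, -0.5, 0], [0, -0.5, 0], [0, -0.5, 0], [0, 0, 0]], twist=[0, 0, 0, 0, 0])

```text
time_s: 3.0
ee_pos: [0.5195, 0.1117, 0.3093]
orientation: [-0.0, -0.096, 0.995, -0.0]
force: [0.2, 0.1, -0.6]
width: 1.003
grasp_force: 0.0
```

```bash
python3 -c "
from h import *
c=grab('wrist','w2.png')
go(W(.012,.001,.30))
for n,p in dict(knobtop=W(.014,0,.239),knobbot=W(.014,0,.205),col=W(.0454,0,.212),g0=W(-.015,.0985,.102),g1=W(-.015,.1465,.102)).items(): print(n,proj(c,p))
i=cv2.imread('pics/w2.png')[100:370,150:420];cv2.imwrite('pics/w2z.png',cv2.resize(i,(594,594),interpolation=cv2.INTER_CUBIC))
"
```

```text
t 3.05 tcpB [0.0112 0.0106 0.3093] closing deg vs bench 89.9 tilt [-0.  0. -1.] F [-1.3  0.4  0.5] w 0.996 gf 0.0 j [-0.41  0.23  0.11  1.7  -0.03  1.22  1.48]
units tool [-0.02 -0.19  0.18]
knobtop [269.34736983 230.91035197]
knobbot [271.08990483 215.64304312]
col [271.36309989 255.10448703]
g0 [364.57092172 160.30185271]
g1 [408.69908729 160.12804724]
```

View pics/w2z.png

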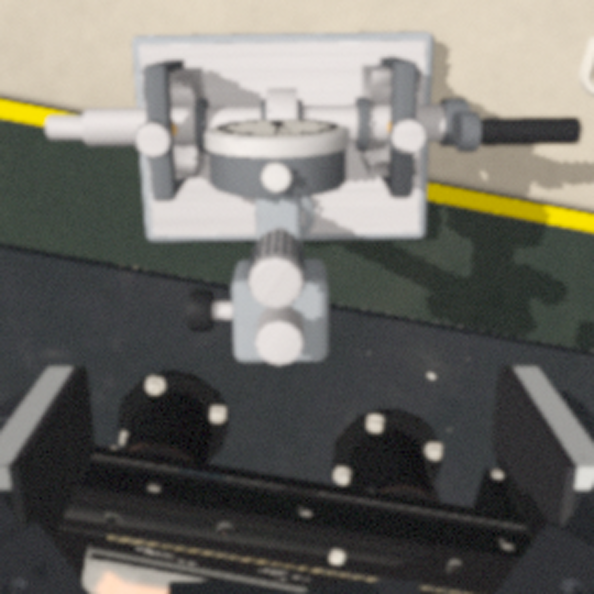

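```bash
python3 -c "
from h import *
c=grab('wrist');T=grab('top')
go(W(.012,.001,.30))
z=lambda x,y:(150+x/2.2,100+y/2.2)
print('knobtop wrist',B(onz(c,*z(275,282),.239)),'col',B(onz(c,*z(279,342),.212)))
print('tri',B(tri([ray(c,*z(275,282)),ray(T,290.2,187.3)])), 'tri col',B(tri([ray(c,*z(279,342)),ray(T,286.8,175)])))
print('base',[B(onz(c,*z(*p),.02)).round(4) for p in[(148,240),(425,237),(434,36),(135,36)]])
print('grip',[B(onz(c,*z(*p),.102)).round(4) for p in[(483,131),(580,130)]])
print('screws',[B(onz(c,*z(*p),.122)).round(4) for p in[(152,138),(408,136)]])
s=arm.read_state()['ee_pos']
print('tcp px',proj(c,s), proj(c,s+[0,0,.02]))
# finger inner edges in zoom: left (75,368) right (512,368): 
print('mid fingers col', 150+(75+512)/2/2.2, 150+(15+590)/2/2.2)
"
```

```text
t 3.15 tcpB [0.0112 0.0121 0.3092] closing deg vs bench 90.0 tilt [-0.     0.001 -1.   ] F [ 1.2  0.4 -0.3] w 1.004 gf 0.0 j [-0.41  0.23  0.11  1.7  -0.03  1.22  1.48]
units tool [-0.02 -0.22  0.18]
knobtop wrist [0.01201471 0.00573274 0.239     ] col [0.04575658 0.00627015 0.212     ]
tri [0.00769675 0.00468261 0.25182134] tri col [0.04325079 0.00463233 0.21832123]
base [array([ 0.0653, -0.0815,  0.02  ]), array([0.0636, 0.0966, 0.02  ]), array([-0.0601,  0.095 ,  0.02  ]), array([-0.0604, -0.0811,  0.02  ])]
grip [array([-0.0159,  0.1057,  0.102 ]), array([-0.0163,  0.1536,  0.102 ])]
screws [array([-0.0159, -0.0541,  0.122 ]), array([-0.0166,  0.0653,  0.122 ])]
tcp px [284.89170001 277.85563582] [285.22763488 301.74769759]
mid fingers col 283.4090909090909 287.5
```

Emit:
arm_command(claw=[-1, -1, -1, -1, -1, -1], translation=[[0, -0.15, 0.2], [0, 0, 0.4], [0, 0, 0.4], [0, 0, 0.4], [0, 0, 0.3], [0, 0, 0]], twist=[0, 0, 0, 0, 0, 0])

```text
time_s: 3.9
ee_pos: [0.52, 0.1063, 0.2231]
orientation: [-0.001, -0.098, 0.995, -0.0]
force: [0.1, 0.6, 1.1]
width: 1.002
grasp_force: 0.0
```

```bash
python3 -c "
from h import *
c=grab('wrist','w3.png')
go(W(.012,.0045,.216))
s=arm.read_state()['ee_pos']
print('tcp px',proj(c,s), proj(c,s+[0,0,.011]))
i=cv2.imread('pics/w3.png')[100:370,100:460];cv2.imwrite('pics/w3z.png',cv2.resize(i,(792,594),interpolation=cv2.INTER_CUBIC))
"
```

```text
t 3.95 tcpB [0.0111 0.0036 0.224 ] closing deg vs bench 90.0 tilt [-0.001 -0.    -1.   ] F [ 0.4 -1.   0.7] w 0.999 gf 0.0 j [-0.39  0.3   0.11  1.83 -0.04  1.02  1.5 ]
units tool [-0.02  0.02  0.16]
tcp px [281.83563316 279.88232366] [281.77173972 292.39182706]
```

View pics/w3z.png

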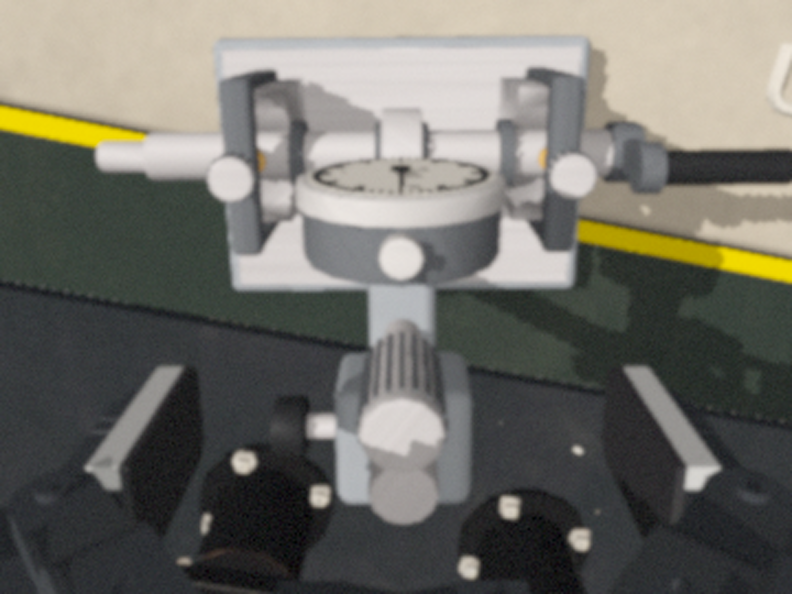

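The knob (402,428) is centred between the fingertips (183 and 622), so I'll descend a little and close.

Emit:
arm_command(claw=[-1, 0, 0.4, 0.7, 1, 1, 1, 1], translation=[[0.02, 0, 0.09], [0, 0, 0], [0, 0, 0], [0, 0, 0], [0, 0, 0], [0, 0, 0], [0, 0, 0], [0, 0, 0]], twist=[0, 0, 0, 0, 0, 0, 0, 0])

```text
time_s: 4.95
ee_pos: [0.5199, 0.1062, 0.22]
orientation: [0.0, -0.098, 0.995, -0.0]
force: [-0.4, -1.2, 3.0]
width: 0.185
grasp_force: 58.5
```

```bash
python3 -c "
from h import *
go(W(.012,.0045,.19))
"
```

```text
t 4.95 tcpB [0.0104 0.0035 0.22  ] closing deg vs bench 90.0 tilt [ 0.  0. -1.] F [-0.4 -1.2  3. ] w 0.185 gf 58.5 j [-0.39  0.3   0.11  1.84 -0.04  1.01  1.5 ]
units tool [-0.03  0.02  0.6 ]
```

Emit:
arm_command(claw=[1, 1, 1, 1, 1, 1], translation=[[0, 0, 0.06], [0, 0, 0.06], [0, 0, 0.06], [0, 0, 0.06], [0, 0, 0.04], [0, 0, 0]], twist=[0, 0, 0, 0, 0, 0])

```text
time_s: 5.7
ee_pos: [0.5199, 0.1061, 0.2059]
orientation: [0.0, -0.098, 0.995, 0.0]
force: [-0.3, -0.7, 2.8]
width: 0.19
grasp_force: 58.8
```

```bash
python3 -c "
from h import *
go(W(.012,.0045,.19))
w=grab('wrist','w4.png')['color'];s=grab('scene','s4.png')['color']
f=lambda i,k:cv2.resize(i[:,:,::-1],None,fx=k,fy=k,interpolation=cv2.INTER_CUBIC)
a=f(w[140:260,210:350],4);b=f(s[180:285,250:330],5)
o=np.zeros((590,800,3),np.uint8);o[:480,:560]=a;bb=b[:,:240];
o[:525,560:800]=b[:525,60:300];cv2.imwrite('pics/z4.png',o)
"
```

```text
t 5.7 tcpB [0.0104 0.0035 0.2059] closing deg vs bench 90.0 tilt [ 0.  0. -1.] F [-0.3 -0.7  2.8] w 0.19 gf 58.8 j [-0.39  0.31  0.11  1.85 -0.04  0.98  1.51]
units tool [-0.03  0.02  0.32]
```

View pics/z4.png

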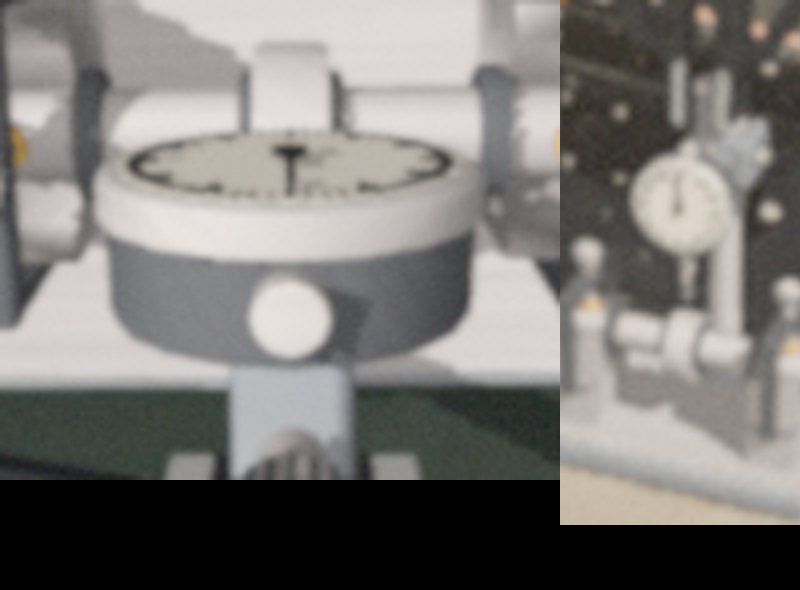

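The needle is still straight up in both views; wrist crop dial centre is about (290,164), needle tip towards (291,195). Scene plunger tip (688,295) sits just above the collar (688,312). I'll lower 6 mm, then read by code.

Emit:
arm_command(claw=[1, 1, 1, 1, 1], translation=[[0, 0, 0.03], [0, 0, 0.03], [0, 0, 0.03], [0, 0, 0.03], [0, 0, 0]], twist=[0, 0, 0, 0, 0])

```text
time_s: 6.42
ee_pos: [0.5199, 0.1061, 0.1999]
orientation: [0.0, -0.098, 0.995, -0.0]
force: [-0.7, -1.6, 3.5]
width: 0.188
grasp_force: 58.8
```

```bash
cat >> h.py <<'E'
def prof(img,cu,cv_,a,b,r0=.3,r1=.75,vup=1,uright=1):
    """darkness by clockwise angle from up; dial ellipse centre cu,cv_, half axes a,b"""
    g=cv2.cvtColor(img,cv2.COLOR_RGB2GRAY).astype(np.float32)
    th=np.radians(np.arange(0,360,5));r=np.linspace(r0,r1,12)
    U=(cu+uright*a*np.outer(np.sin(th),r)).astype(np.float32);V=(cv_+vup*b*np.outer(np.cos(th),r)).astype(np.float32)
    return cv2.remap(g,U,V,cv2.INTER_LINEAR).mean(1)
def wdial(img): return prof(img,210+290/4,140+164/4,160/4,31/4,vup=1,uright=-1)
E
python3 -c "
from h import *
go(W(.012,.0045,.19))
w0=cv2.imread('pics/w4.png')[:,:,::-1];w=grab('wrist','w5.png')['color']
s0=cv2.imread('pics/s4.png')[:,:,::-1];s=grab('scene','s5.png')['color']
print(wdial(w0).astype(int).tolist());print(wdial(w).astype(int).tolist())
d=np.abs(w.astype(int)-w0)[165:195,235:330].max(2);print('diff',d.max())
np.set_printoptions(linewidth=250)
g=lambda i,v:cv2.cvtColor(np.ascontiguousarray(i),cv2.COLOR_RGB2GRAY)[v:v+22,273:299]
print(g(s0,209));print(g(s,211))
"
```

```text
t 6.425 tcpB [0.0103 0.0035 0.1999] closing deg vs bench 90.0 tilt [ 0. -0. -1.] F [-0.7 -1.6  3.5] w 0.188 gf 58.8 j [-0.39  0.32  0.11  1.86 -0.04  0.96  1.51]
units tool [-0.03  0.02  0.2 ]
[114, 151, 176, 182, 181, 181, 181, 179, 175, 176, 179, 181, 181, 182, 182, 181, 181, 181, 182, 181, 181, 181, 181, 181, 182, 182, 182, 182, 182, 182, 181, 179, 173, 153, 116, 88, 80, 92, 130, 155, 160, 163, 167, 172, 176, 179, 181, 182, 182, 182, 182, 182, 182, 181, 180, 179, 178, 179, 180, 181, 181, 180, 178, 174, 170, 174, 179, 176, 172, 167, 162, 153]
[116, 150, 175, 179, 180, 181, 181, 178, 174, 175, 178, 180, 181, 181, 181, 181, 181, 181, 182, 182, 182, 182, 181, 181, 181, 181, 181, 181, 181, 181, 180, 179, 172, 154, 117, 87, 77, 97, 130, 153, 164, 171, 175, 178, 180, 181, 181, 181, 181, 182, 182, 181, 181, 180, 180, 178, 177, 178, 179, 180, 179, 178, 175, 169, 163, 163, 167, 167, 168, 169, 168, 159]
diff 39
[[ 54  54  58  55  55  55  57  53  57  53  60  71 113 160 192 192 171 155 163 172 168 169 168 169 175 178]
 [ 56  60  54  56  50  56  52  59  71  87 101 118 140 178 197 195 175 151 15
[... 3826 characters left out ...]
 209 212 215 214 217 214 206 192 185 188 187 184 172 125]
 [ 72  73  72  71 104 147 179 200 209 213 213 212 215 214 216 216 215 210 200 190 190 188 192 192 178 129]
 [ 71  72  70  75  87 118 161 189 200 205 210 213 213 215 214 213 207 200 191 187 190 188 194 198 182 131]
 [ 79  75  73  71  78  91 130 160 180 190 205 203 203 211 211 202 189 188 188 184 185 188 197 199 181 130]
 [ 82  79  77  78  85  87 102 123 146 170 191 192 189 200 201 191 178 178 181 178 177 187 198 201 182 128]
 [ 79  77  78  79  85  96  94  93 107 133 160 165 173 186 188 181 174 163 157 158 172 188 200 200 181 128]
 [ 79  78  78  75  78  89  86  78  74  95 112 122 141 163 169 165 149 131 124 142 168 188 199 202 179 127]]
```

Emit:
arm_command(claw=[1, 1, 1], translation=[[0, 0, 0.03], [0, 0, 0.03], [0, 0, 0]], twist=[0, 0, 0])

```text
time_s: 6.9
ee_pos: [0.5199, 0.1062, 0.1968]
orientation: [0.0, -0.098, 0.995, -0.0]
force: [-0.1, -2.0, 3.7]
width: 0.191
grasp_force: 58.8
```

```bash
cat >> h.py <<'E'
def wdial(img): return prof(img,210+291/4,140+152/4,150/4,40/4,r0=.35,r1=.85,vup=1,uright=-1)
def sdial(img,cu,cv_): return prof(img,cu,cv_,8.5,9,r0=.35,r1=.85,vup=-1,uright=1)
E
cat > look.py <<'E'
from h import *
import sys
go(W(.012,.0045,.19));n=sys.argv[1]
w0=cv2.imread('pics/w4.png')[:,:,::-1];w=grab('wrist','w%s.png'%n)['color'];s=grab('scene','s%s.png'%n)['color']
d=(wdial(w)-wdial(w0)).astype(int);print(d.tolist());print('needle~',d.argmin()*5,d.min())
E
python3 look.py 6
```

```text
t 6.9 tcpB [0.0104 0.0035 0.1968] closing deg vs bench 90.0 tilt [ 0.  0. -1.] F [-0.1 -2.   3.7] w 0.191 gf 58.8 j [-0.39  0.32  0.11  1.87 -0.04  0.96  1.51]
units tool [-0.03  0.02  0.14]
[-1, -3, -1, -2, -1, -3, -5, -3, -1, -1, -1, -2, -1, -1, 0, 0, 1, 1, 1, 0, 0, 2, 2, 1, 0, -1, -1, -1, -2, -2, -2, 0, 0, -3, -2, -1, -2, -2, -1, -1, 2, 0, -3, -7, -4, -1, 0, 0, 0, 0, 0, -1, -1, -1, -1, -1, -1, -2, -1, -1, -1, -1, -1, -1, -1, 0, 0, -4, -9, -8, -3, 0]
needle~ 340 -9
```

Emit:
arm_command(claw=[1, 1, 1], translation=[[0, 0, 0.03], [0, 0, 0.03], [0, 0, 0]], twist=[0, 0, 0])

```text
time_s: 7.38
ee_pos: [0.5199, 0.1061, 0.1938]
orientation: [0.0, -0.098, 0.995, -0.0]
force: [-0.2, -1.9, 4.2]
width: 0.189
grasp_force: 58.8
```

```bash
python3 look.py 7
```

```text
t 7.375 tcpB [0.0103 0.0035 0.1938] closing deg vs bench 90.0 tilt [ 0. -0. -1.] F [-0.2 -1.9  4.2] w 0.189 gf 58.8 j [-0.38  0.33  0.11  1.87 -0.04  0.95  1.51]
units tool [-0.03  0.02  0.08]
[60, 28, -4, -30, -65, -50, -24, -10, -4, -2, -1, -1, -1, -1, 0, 0, 0, 0, 0, 0, 0, 0, 0, 0, 0, -1, -1, 0, 0, -1, -1, 1, 1, -4, -3, -3, -3, -2, -2, -2, 3, 0, -1, -6, -4, -2, -1, -1, -1, -2, -2, -2, -2, -2, -2, -2, -2, -2, -1, -1, -1, -1, -1, -1, -1, 0, 1, 1, 1, 8, 11, 18]
needle~ 20 -65
```

Emit:
arm_command(claw=[1, 1, 1, 1, 1], translation=[[0, 0, 0.03], [0, 0, 0.03], [0, 0, 0.03], [0, 0, 0.01], [0, 0, 0]], twist=[0, 0, 0, 0, 0])

```text
time_s: 8.1
ee_pos: [0.5199, 0.1061, 0.189]
orientation: [0.0, -0.098, 0.995, -0.0]
force: [-0.2, -2.2, 6.0]
width: 0.191
grasp_force: 58.9
```

```bash
python3 look.py 8; python3 -c "
from h import *
o=np.zeros((600,800,3),np.uint8)
f=lambda i,k:cv2.resize(i,None,fx=k,fy=k,interpolation=cv2.INTER_CUBIC)
for k,n in enumerate('78'):
  o[k*300:k*300+280,:480]=f(cv2.imread('pics/w%s.png'%n)[145:215,225:345],4)
  o[k*300:k*300+300,500:800]=f(cv2.imread('pics/s%s.png'%n)[205:243,268:306],8)[:300,:300]
cv2.imwrite('pics/z8.png',o)"
```

```text
t 8.1 tcpB [0.0104 0.0035 0.189 ] closing deg vs bench 90.0 tilt [ 0.  0. -1.] F [-0.2 -2.2  6. ] w 0.191 gf 58.9 j [-0.38  0.33  0.11  1.88 -0.04  0.94  1.51]
units tool [-0.03  0.02 -0.02]
[60, 31, 3, -2, -2, -2, -2, -2, -2, -2, -2, -2, -2, -2, -2, -1, -1, -2, -2, -2, -1, 0, 0, 0, 0, -3, -4, -7, -12, -23, -41, -50, -36, -29, -22, -17, -12, -10, -8, -6, 2, -4, -8, -11, -9, -4, -2, -1, -1, 0, -1, -2, -2, -2, -2, -2, -3, -3, -3, -2, -2, -2, -2, -2, -1, 0, 0, 0, 2, 6, 8, 15]
needle~ 155 -50
```

View pics/z8.png

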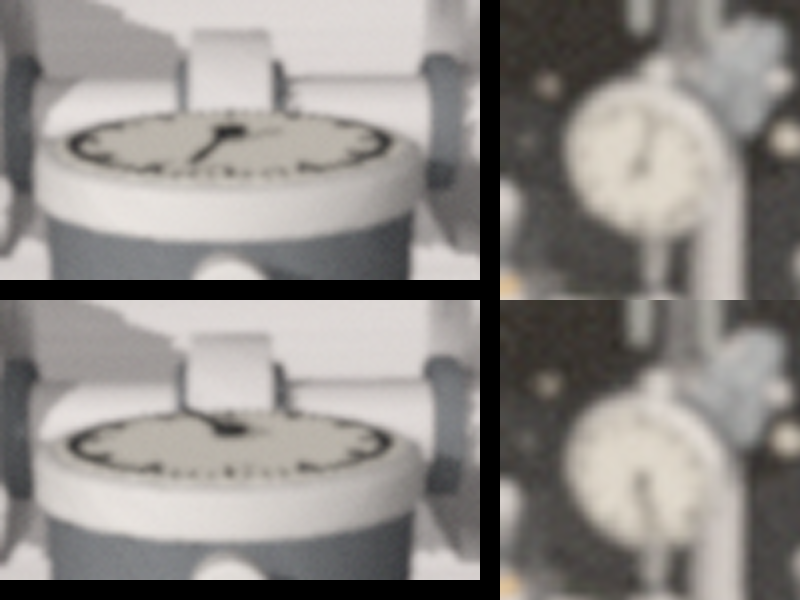

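The needle reads about 20° in the first frame and about 165° in the second. I'll go 0.5 mm lower, release, and rise.

Emit:
arm_command(claw=[1, 1, 0.3, -0.5, -1, -1, -1, -1, -1, -1], translation=[[0, 0, 0.01], [0, 0, 0], [0, 0, 0], [0, 0, 0], [0, 0, 0], [0, 0, 0], [0, 0, -0.3], [0, 0, -0.6], [0, 0, -0.6], [0, 0, -0.5]], twist=[0, 0, 0, 0, 0, 0, 0, 0, 0, 0])

```text
time_s: 9.45
ee_pos: [0.52, 0.1063, 0.2907]
orientation: [0.001, -0.098, 0.995, 0.0]
force: [-0.6, -0.1, -0.2]
width: 0.999
grasp_force: 0.0
```

```bash
python3 -c "
from h import *
go(W(-.016,.131,.20))
s=grab('scene','s9.png')['color'];c=grab('wrist','w9.png')
g=lambda i,v:cv2.cvtColor(np.ascontiguousarray(i),cv2.COLOR_RGB2GRAY)[v:v+24,273:299]
np.set_printoptions(linewidth=250)
print(g(s,212))
w=c['color'];m=(w.max(2)<60).astype(np.uint8)
print([proj(c,W(-.015,y,.102)).round() for y in(.102,.15)])
n,l,st,ce=cv2.connectedComponentsWithStats(m)
for i in range(1,n):
  if st[i,4]>80:print(st[i],ce[i])
"
```

```text
t 9.45 tcpB [0.0105 0.0036 0.2907] closing deg vs bench 90.0 tilt [ 0.002  0.001 -1.   ] F [-0.6 -0.1 -0.2] w 0.999 gf 0.0 j [-0.4   0.24  0.12  1.73 -0.03  1.17  1.5 ]
units tool [0.54 2.55 1.81]
[[ 58  56  63  59  57  59  58  59  60  57  62  67  67  74  92 118 140 154 165 168 164 165 179 189 182 176]
 [ 60  67  52  59  58  62  58  61  63  63  65  70  87 113 133 151 155 160 173 173 170 170 177 179 178 178]
 [ 94  93  75  58  60  65  62  61  65  67  65  81 113 157 186 188 173 166 174 176 169 170 175 176 180 182]
 [115 121  94  64  59  62  60  58  70  70  79  91 131 177 205 206 186 169 175 179 170 170 169 169 170 174]
 [102 106  83  66  59  66  63  71  85 101 116 131 151 182 202 204 181 162 168 178 174 173 169 162 160 165]
 [ 81  78  63  59  57  66  78 103 129 152 170 177 182 194 199 198 175 156 149 157 164 171 168 160 156 164]
 [ 67  64  65  65  67  84 116 149 172 186 195 196 199 206 210 204 195 181 160 146 150 158 158 156 157 162]
 [ 73  70  60  67  89 120 154 181 190 193 200 192 197 203 206 207 210 207 192 169 151 142 146 152 154 161]
 [ 69  74  69  81 113 153 180 194 193 191 197 1
[... 1473 characters left out ...]
 79  85 105 137 165 184 179 169 181 199 192 168 160 166 170 179 193 199 200 179 125]
 [ 81  80  76  73  74  75  76  80  94 117 141 147 144 171 189 175 147 133 136 153 171 189 200 198 179 128]]
[array([377., 161.]), array([423., 161.])]
[  2 127  36  44 760] [ 21.60263158 150.83552632]
[379 155  45  11 382] [400.89790576 160.13350785]
[  0 184  46  11 159] [ 21.78616352 189.27044025]
[117 189 126  45 508] [166.87598425 216.89370079]
[ 309  194   92   61 2412] [362.48466003 224.70646766]
[243 223  12  20 138] [248.66666667 232.62318841]
[305 241 146  30 883] [403.07134768 255.65798414]
[    0   264   560   156 52251] [286.83108457 362.45275689]
[520 265  40  25 508] [538.52362205 278.71062992]
```

Emit:
arm_command(claw=[-1, -1, -1, -1, -1, -1, -1, -1, -1, -1], translation=[[0.1, 0.5, 0], [0.1, 0.5, 0], [0.1, 0.5, 0], [0.1, 0.5, 0], [0.13, 0.53, 0], [0, 0, 0], [0, 0, 0], [0, 0, 0], [0, 0, 0], [0, 0, 0]], twist=[0, 0, 0, 0, 0, 1, 1, 1, 1, 1])

```text
time_s: 10.8
ee_pos: [0.4688, 0.225, 0.2883]
orientation: [-0.0, 0.164, 0.986, -0.0]
force: [0.4, -0.6, 0.2]
width: 1.002
grasp_force: 0.0
```

Emit:
arm_command(claw=[-1, -1, -1, -1, -1, -1, -1, -1, -1, -1], translation=[[0, 0, 0], [0, 0, 0], [0, 0, 0], [0, 0, 0], [0, 0, 0.3], [0, 0, 0.4], [0, 0, 0.4], [0, 0, 0.4], [0, 0, 0.4], [0, 0, 0.4]], twist=[1, 1, 1, 1, 1, 1, 1, 1, 1, 1])

```text
time_s: 12.05
ee_pos: [0.4689, 0.225, 0.1727]
orientation: [-0.0, 0.636, 0.772, -0.0]
force: [0.0, -0.1, -0.2]
width: 1.003
grasp_force: 0.0
```

```bash
python3 -c "
from h import *
go(W(-.016,.130,.092))
c=grab('wrist','w10.png')
i=cv2.imread('pics/w10.png');cv2.imwrite('pics/w10z.png',cv2.resize(i,(784,588)))
s=arm.read_state()['ee_pos'];print('tcp',proj(c,s),'grip',[proj(c,W(-.016,y,.102)).round() for y in(.102,.15)])
R=np.array(c['R']);print(B(-R.T@np.array(c['t'])),R.round(2).tolist())"
```

```text
t 12.05 tcpB [-0.0163  0.13    0.1727] closing deg vs bench -0.2 tilt [-0. -0. -1.] F [ 0.  -0.1 -0.2] w 1.003 gf 0.0 j [-0.76  0.34  0.27  1.93 -0.11  0.89 -0.24]
units tool [-0.    0.01  1.61]
tcp [279.86388613 276.77713128] grip [array([283., 264.]), array([283., 200.])]
[-0.01611779  0.2063695   0.30729865] [[0.98, 0.19, 0.0], [0.18, -0.94, 0.3], [0.06, -0.29, -0.95]]
```

View pics/w10z.png

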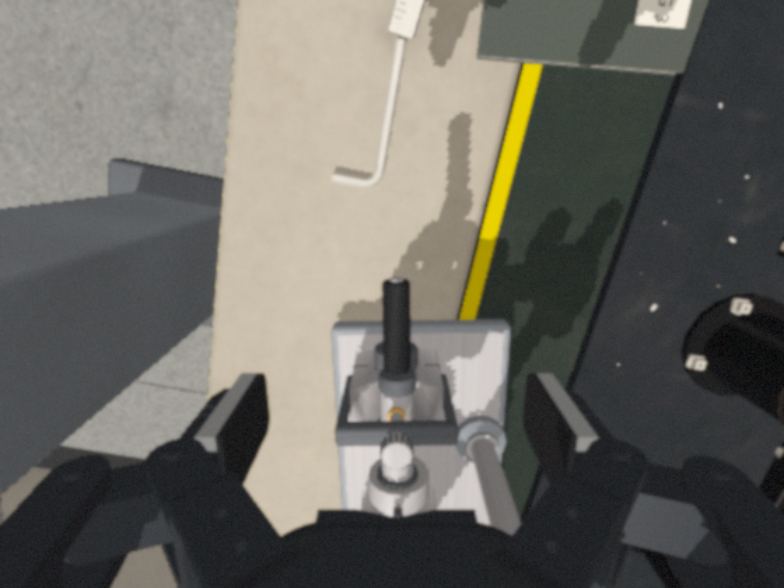

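Grip column 396 lies midway between the fingertips (266 and 527), with the spindle axis at 397, so the crank is straight up. I'll descend and grasp.

Emit:
arm_command(claw=[-1, -1, -1, -1, -1, 0, 0.5, 0.8, 1, 1], translation=[[0, 0, 0.4], [0, 0, 0.4], [0, 0, 0.4], [0, 0, 0.3], [0, 0, 0.1], [0, 0, 0], [0, 0, 0], [0, 0, 0], [0, 0, 0], [0, 0, 0]], twist=[0, 0, 0, 0, 0, 0, 0, 0, 0, 0])

```text
time_s: 13.35
ee_pos: [0.4692, 0.2253, 0.0936]
orientation: [0.0, 0.634, 0.773, 0.0]
force: [-0.5, 0.9, 2.6]
width: 0.143
grasp_force: 58.4
```

Emit:
arm_command(claw=[1, 1], translation=[[0, 0, 0], [0, 0, 0]], twist=[0, 0])

```text
time_s: 13.6
ee_pos: [0.4693, 0.2253, 0.0935]
orientation: [0.0, 0.634, 0.773, 0.0]
force: [-0.3, 0.9, 3.9]
width: 0.142
grasp_force: 58.6
```

```bash
cat >> h.py <<'E'
def hubneedle(img):
    # dark-weighted: hub ~ (285,228); profile around it
    p=prof(img,285.0,228.0,8.0,8.5,r0=.4,r1=.85,vup=-1,uright=1)
    return p
E
python3 -c "
from h import *
go(W(-.016,.130,.092))
s=grab('scene','s10.png')['color']
for n in (9,10):
  p=hubneedle(cv2.imread('pics/s%d.png'%n)[:,:,::-1]);print(p.astype(int).tolist(),p.argmin()*5)
"
```

```text
t 13.6 tcpB [-0.0159  0.1302  0.0935] closing deg vs bench -0.0 tilt [ 0.  0. -1.] F [-0.3  0.9  3.9] w 0.142 gf 58.6 j [-0.73  0.45  0.24  2.   -0.16  0.71 -0.2 ]
units tool [-0.   -0.    0.03]
[212, 212, 212, 211, 211, 210, 209, 209, 211, 212, 213, 212, 211, 210, 210, 211, 211, 211, 211, 211, 211, 210, 209, 207, 207, 206, 206, 204, 202, 200, 200, 198, 195, 188, 183, 178, 173, 178, 183, 188, 192, 192, 192, 191, 190, 190, 192, 194, 195, 196, 196, 198, 200, 204, 207, 208, 209, 209, 210, 210, 212, 213, 214, 213, 213, 212, 212, 212, 212, 212, 211, 212] 180
[210, 211, 211, 211, 211, 210, 209, 210, 211, 212, 212, 212, 211, 210, 210, 211, 212, 212, 211, 211, 211, 210, 209, 208, 207, 207, 206, 205, 203, 201, 199, 197, 194, 187, 181, 177, 172, 178, 184, 188, 192, 192, 192, 191, 191, 191, 192, 193, 195, 196, 197, 198, 199, 203, 207, 208, 209, 210, 210, 211, 212, 214, 214, 213, 213, 212, 212, 211, 212, 212, 211, 211] 180
```

Grip held. Tool y is bench +x and tool z is down. I'll crank 20° towards +x along a 30 mm circle.

Emit:
arm_command(claw=[1, 1, 1, 1, 1], translation=[[0, 0.052, 0.002], [0, 0.052, 0.007], [0, 0.051, 0.011], [0, 0.05, 0.016], [0, 0, 0]], twist=[0, 0, 0, 0, 0])

```text
time_s: 14.28
ee_pos: [0.4796, 0.2271, 0.0914]
orientation: [0.0, 0.634, 0.773, 0.0]
force: [1.9, -0.8, 1.9]
width: 0.137
grasp_force: 58.4
```

```bash
cat > lk.py <<'E'
from h import *
import sys
n=sys.argv[1];s=arm.read_state();b=B(s['ee_pos'])
x,z=(b[0]+.0159)*1e3,(b[2]-.0935)*1e3
F=s['force'];print('t',s['time_s'],'b',b.round(4),'phi',np.degrees(np.arctan2(x,30+z)).round(1),'r',np.hypot(x,30+z).round(2),'Fbench',(F[:2]@ex).round(1),(F[:2]@ey).round(1),F[2].round(1),'gf',s['grasp_force'].round(1))
P=np.zeros(72)
im=[grab('scene','s%s.png'%n)['color'] for _ in range(2)]
im=np.mean(im,0).astype(np.uint8)
p=hubneedle(im);p=np.minimum(p,215)
q=hubneedle(cv2.imread('pics/s7.png')[:,:,::-1]) 
i=p.argmin();print('needle',i*5,p.astype(int)[max(0,i-4):i+5])
a=np.arange(72)
d=np.clip(195-p,0,None)
print([(k*5,int(p[k])) for k in a if p[k]<198])
E
python3 lk.py 11
```

```text
Traceback (most recent call last):
  File "lk.py", line 5, in <module>
    F=s['force'];print('t',s['time_s'],'b',b.round(4),'phi',np.degrees(np.arctan2(x,30+z)).round(1),'r',np.hypot(x,30+z).round(2),'Fbench',(F[:2]@ex).round(1),(F[:2]@ey).round(1),F[2].round(1),'gf',s['grasp_force'].round(1))
                                                                                                                                                                                                      ^^^^^^^^^^^^^^^^^^^^^^
AttributeError: 'float' object has no attribute 'round'
```

```bash
sed -i "s/s\['grasp_force'\].round(1)/s['width']/" lk.py; python3 lk.py 11
```

```text
t 14.275 b [-0.0054  0.13    0.0914] phi 20.5 r 29.8 Fbench 1.7 -1.1 1.9 gf 0.13661281221956842
needle 180 [190 183 177 173 169 175 182 187 190]
[(np.int64(150), 197), (np.int64(155), 194), (np.int64(160), 190), (np.int64(165), 183), (np.int64(170), 177), (np.int64(175), 173), (np.int64(180), 169), (np.int64(185), 175), (np.int64(190), 182), (np.int64(195), 187), (np.int64(200), 190), (np.int64(205), 191), (np.int64(210), 192), (np.int64(215), 191), (np.int64(220), 190), (np.int64(225), 190), (np.int64(230), 192), (np.int64(235), 194), (np.int64(240), 195), (np.int64(245), 196), (np.int64(250), 196), (np.int64(255), 197)]
```

Emit:
arm_command(claw=[1, 1, 1, 1, 1, 1, 1, 1, 1], translation=[[0, 0.048, 0.02], [0, 0.046, 0.024], [0, 0.044, 0.028], [0, 0.042, 0.032], [0, 0.039, 0.035], [0, 0.035, 0.039], [0, 0.032, 0.042], [0, 0.028, 0.044], [0, 0, 0]], twist=[0, 0, 0, 0, 0, 0, 0, 0, 0])

```text
time_s: 15.5
ee_pos: [0.4944, 0.2301, 0.078]
orientation: [-0.0, 0.634, 0.773, -0.0]
force: [-0.4, -0.5, -0.5]
width: 0.139
grasp_force: 58.4
```

```bash
python3 lk.py 12
```

```text
t 15.5 b [0.0096 0.13   0.078 ] phi 60.4 r 29.35 Fbench -0.5 -0.4 -0.5 gf 0.1393331842939584
needle 180 [203 199 192 184 175 175 176 179 182]
[(np.int64(170), 192), (np.int64(175), 184), (np.int64(180), 175), (np.int64(185), 175), (np.int64(190), 176), (np.int64(195), 179), (np.int64(200), 182), (np.int64(205), 184), (np.int64(210), 186), (np.int64(215), 187), (np.int64(220), 188), (np.int64(225), 190), (np.int64(230), 191), (np.int64(235), 193), (np.int64(240), 195), (np.int64(245), 196), (np.int64(250), 196)]
```

```bash
python3 -c "
from h import *
np.set_printoptions(linewidth=250)
g=lambda n:cv2.cvtColor(cv2.imread('pics/s%d.png'%n),cv2.COLOR_BGR2GRAY)[218:242,275:299].astype(int)
print(g(11)-g(10));print(g(12)-g(10));print(g(12)[6:])"
```

```text
[[  3   2   1   0   1   0  -3   0   1   1   1  -1   1   1  -3   0   1  -2   1  -1  -2   2  -4   2]
 [ -2   3  -2   1  -1   0   2   1  -2  -1   0   2   1  -1   0  -1  -1   1  -1   0  -1   1   0  -1]
 [ -2  -1  -2   1   2   2   1  -3   0   1   2  -4  -1   1   0  -1   2   0   0  -2   0  -1   2   4]
 [ -1   2  -1   0  -1   0   1   2  -1   1   0   1   1  -3   0   1  -1   0   1  -2   3  -5   1  -1]
 [ -3   3   0   0   2   0   0   1  -1   0   2   1  -1   1   1   1   1   1  -3  -1   2  -4   0  -1]
 [  2  -1   2  -1   2   1   2   0  -1   1   0   1   1   2  -3  -2   1   0   0   3   3   1  -1  -1]
 [  5   4   2   2   0  -2   2   0   0   3   3  -1   0  -2  -1   0  -1   2   1  -2  -2  -1   3   4]
 [ -3   0   3  -1   2   2   0   1  -1   0   0   0   0   2   1  -1   2   1   4   0   1   2  -1  -2]
 [ -4   2  -1   0  -3   1   0  -2  -1   1  -2   0  -1  -2   0   2   0  -2   0   2   1  -1  -2   0]
 [ -1   2   0  -1   0   1  -1  -1  -1   0   2   1   0   0  -1  -1  -3  -3   0  -1   0  -3   0   5]
 [  2   1  -2   1  -1   2  -1   2  -2   3   0   0   2  -1   0  -1  -1   1  -2   0   2   0   1   0]
 [ -4  -3  
[... 4736 characters left out ...]
1 129]
 [ 76  78  75  75  74  80  93 119 140 147 146 173 191 177 145 131 138 156 173 191 199 198 178 125]
 [ 76  72  74  83  75  79  76  82  93 101 120 157 172 157 121 100 112 141 170 192 198 198 179 125]
 [ 72  68  70  73  76  76  79  72  75  80 107 140 157 143 103  82 108 144 173 190 200 199 178 127]
 [ 82  75  68  73  75  72  73  78  72  79 106 141 155 136  95  82 108 148 173 192 200 197 177 123]
 [ 99  84  75  78  72  72  73  68  71  78  99 135 147 127  87  77 110 149 174 190 200 197 174 121]
 [102  86  78  72  76  76  73  72  69  69  84 117 135 112  82  77 111 147 173 193 201 199 176 124]
 [107  91  84  81  80  73  75  78  75  79  95 124 138 126  94  81 108 149 177 192 200 198 177 125]]
```

The needle moved clockwise by about 25° over 60° of crank, with almost none in the first 20°. So the low spot is near φ≈5–10° and the high spot near 190°. I'll continue the same way.

Emit:
arm_command(claw=[1, 1, 1, 1, 1, 1, 1, 1, 1, 1], translation=[[0, 0.028, 0.056], [0, 0.023, 0.059], [0, 0.016, 0.061], [0, 0.01, 0.062], [0, 0.003, 0.063], [0, -0.003, 0.063], [0, -0.01, 0.062], [0, -0.016, 0.061], [0, -0.023, 0.059], [0, -0.028, 0.056]], twist=[0, 0, 0, 0, 0, 0, 0, 0, 0, 0])

```text
time_s: 16.85
ee_pos: [0.494, 0.2301, 0.048]
orientation: [-0.0, 0.634, 0.773, -0.0]
force: [-6.0, -1.4, 5.2]
width: 0.142
grasp_force: 59.1
```

```bash
python3 lk.py 13
```

```text
t 16.85 b [0.0093 0.1301 0.048 ] phi 121.6 r 29.54 Fbench -6.2 -0.2 5.2 gf 0.14184230543486892
needle 180 [205 201 196 191 186 187 189 192 193]
[(np.int64(170), 196), (np.int64(175), 191), (np.int64(180), 186), (np.int64(185), 187), (np.int64(190), 189), (np.int64(195), 192), (np.int64(200), 193), (np.int64(205), 193), (np.int64(210), 193), (np.int64(215), 191), (np.int64(220), 191), (np.int64(225), 191), (np.int64(230), 192), (np.int64(235), 193), (np.int64(240), 195), (np.int64(245), 195), (np.int64(250), 195), (np.int64(255), 195), (np.int64(260), 193), (np.int64(265), 191), (np.int64(270), 189), (np.int64(275), 188), (np.int64(280), 188), (np.int64(285), 192)]
```

Emit:
arm_command(claw=[1, 1, 1, 1, 1, 1], translation=[[0, -0.034, 0.053], [0, -0.04, 0.049], [0, -0.044, 0.044], [0, -0.049, 0.04], [0, -0.053, 0.034], [0, 0, 0]], twist=[0, 0, 0, 0, 0, 0])

```text
time_s: 17.7
ee_pos: [0.484, 0.2282, 0.0375]
orientation: [0.0, 0.634, 0.773, 0.0]
force: [-4.4, -1.2, 6.5]
width: 0.142
grasp_force: 59.2
```

```bash
python3 lk.py 14
```

```text
t 17.7 b [-0.0009  0.1302  0.0375] phi 150.0 r 29.99 Fbench -4.5 -0.3 6.5 gf 0.14170096278274383
needle 180 [205 201 196 190 185 187 189 192 193]
[(np.int64(170), 196), (np.int64(175), 190), (np.int64(180), 185), (np.int64(185), 187), (np.int64(190), 189), (np.int64(195), 192), (np.int64(200), 193), (np.int64(205), 193), (np.int64(210), 192), (np.int64(215), 191), (np.int64(220), 191), (np.int64(225), 190), (np.int64(230), 192), (np.int64(235), 193), (np.int64(240), 195), (np.int64(245), 195), (np.int64(250), 196), (np.int64(255), 197), (np.int64(295), 193), (np.int64(300), 189), (np.int64(305), 185), (np.int64(310), 185), (np.int64(315), 189), (np.int64(320), 195)]
```

Emit:
arm_command(claw=[1, 1, 1, 1, 1, 1], translation=[[0, -0.056, 0.028], [0, -0.059, 0.023], [0, -0.06, 0.016], [0, -0.062, 0.01], [0, -0.063, 0.003], [0, 0, 0]], twist=[0, 0, 0, 0, 0, 0])

```text
time_s: 18.55
ee_pos: [0.4695, 0.2254, 0.0335]
orientation: [0.0, 0.634, 0.773, 0.001]
force: [1.0, 0.1, 5.4]
width: 0.138
grasp_force: 59.1
```

```bash
python3 lk.py 15
```

```text
t 18.55 b [-0.0156  0.1303  0.0335] phi 179.5 r 30.01 Fbench 1.0 -0.2 5.4 gf 0.13769476142573925
needle 180 [205 201 196 191 186 187 189 191 193]
[(np.int64(170), 196), (np.int64(175), 191), (np.int64(180), 186), (np.int64(185), 187), (np.int64(190), 189), (np.int64(195), 191), (np.int64(200), 193), (np.int64(205), 193), (np.int64(210), 192), (np.int64(215), 191), (np.int64(220), 191), (np.int64(225), 191), (np.int64(230), 192), (np.int64(235), 193), (np.int64(240), 195), (np.int64(245), 196), (np.int64(250), 196), (np.int64(255), 197), (np.int64(315), 194), (np.int64(320), 190), (np.int64(325), 190), (np.int64(330), 194)]
```

Emit:
arm_command(claw=[1, 1, 1, 1, 1, 1], translation=[[0, -0.063, -0.003], [0, -0.062, -0.01], [0, -0.06, -0.016], [0, -0.059, -0.023], [0, -0.056, -0.028], [0, 0, 0]], twist=[0, 0, 0, 0, 0, 0])

```text
time_s: 19.4
ee_pos: [0.454, 0.222, 0.0373]
orientation: [-0.0, 0.634, 0.773, -0.0]
force: [1.4, -0.3, 4.4]
width: 0.141
grasp_force: 59.2
```

```bash
python3 lk.py 16
```

```text
t 19.4 b [-0.0315  0.13    0.0373] phi -149.1 r 30.5 Fbench 1.3 -0.6 4.4 gf 0.1405065160139972
needle 180 [205 201 196 191 186 187 190 191 193]
[(np.int64(170), 196), (np.int64(175), 191), (np.int64(180), 186), (np.int64(185), 187), (np.int64(190), 190), (np.int64(195), 191), (np.int64(200), 193), (np.int64(205), 193), (np.int64(210), 192), (np.int64(215), 191), (np.int64(220), 190), (np.int64(225), 190), (np.int64(230), 192), (np.int64(235), 193), (np.int64(240), 195), (np.int64(245), 195), (np.int64(250), 196), (np.int64(255), 197), (np.int64(320), 196), (np.int64(325), 193), (np.int64(330), 194)]
```

Emit:
arm_command(claw=[1, 1, 1, 1, 1, 1], translation=[[0, -0.053, -0.034], [0, -0.049, -0.04], [0, -0.044, -0.044], [0, -0.04, -0.049], [0, -0.034, -0.053], [0, 0, 0]], twist=[0, 0, 0, 0, 0, 0])

```text
time_s: 20.25
ee_pos: [0.4431, 0.2199, 0.0483]
orientation: [-0.0, 0.634, 0.773, -0.0]
force: [1.2, -0.7, 1.1]
width: 0.142
grasp_force: 58.9
```

```bash
python3 lk.py 17; python3 -c "
from h import *
from scipy.ndimage import gaussian_filter1d
# finer needle reading: background-free by median over frames, same dial pose
import glob
I={n:cv2.imread('pics/s%d.png'%n)[:,:,::-1] for n in range(10,18)}
med=np.median(np.stack(list(I.values())),0).astype(np.uint8)
th=np.radians(np.arange(0,360,1));r=np.linspace(.4,.8,12)
def P(img):
  g=cv2.cvtColor(np.ascontiguousarray(img),cv2.COLOR_RGB2GRAY).astype(np.float32)
  return cv2.remap(g,(285+8*np.outer(np.sin(th),r)).astype(np.float32),(228-8.5*np.outer(np.cos(th),r)).astype(np.float32),1).mean(1)
m=np.max([P(i) for i in I.values()],0)
for n,i in I.items():
  d=np.clip(m-P(i)-4,0,None);k=d.argmax();w=d*(np.abs((np.arange(360)-k+180)%360-180)<25)
  print(n,k,round(k+(w*((np.arange(360)-k+180)%360-180)).sum()/w.sum(),1),d.max().round())
"
```

```text
t 20.25 b [-0.0427  0.1301  0.0483] phi -119.5 r 30.77 Fbench 1.0 -0.9 1.1 gf 0.14229412008817877
needle 180 [205 201 196 191 186 187 190 191 193]
[(np.int64(170), 196), (np.int64(175), 191), (np.int64(180), 186), (np.int64(185), 187), (np.int64(190), 190), (np.int64(195), 191), (np.int64(200), 193), (np.int64(205), 193), (np.int64(210), 192), (np.int64(215), 191), (np.int64(220), 190), (np.int64(225), 190), (np.int64(230), 191), (np.int64(235), 193), (np.int64(240), 195), (np.int64(245), 195), (np.int64(250), 196), (np.int64(255), 197), (np.int64(305), 194), (np.int64(310), 191), (np.int64(315), 191), (np.int64(320), 194)]
10 169 171.1 13.0
11 169 170.7 18.0
12 192 191.7 12.0
13 279 277.0 18.0
14 307 307.4 26.0
15 321 322.3 20.0
16 325 325.7 15.0
17 313 312.5 20.0
```

```bash
python3 -c "
import numpy as np
from scipy.optimize import least_squares as L
b=np.array([[-15.9,93.5],[-5.4,91.4],[9.6,78],[9.3,48],[-.9,37.5],[-15.6,33.5],[-31.5,37.3],[-42.7,48.3]])
c=L(lambda p:np.hypot(b[:,0]-p[0],b[:,1]-p[1])-30,[-16,63.5]);print('centre',c.x,c.fun.round(2))
ap=np.array([171.1,170.7,191.7,277,307.4,322.3,325.7,312.5])
for cen in (c.x,[-15.9,63.5]):
  ph=np.degrees(np.arctan2(b[:,0]-cen[0],b[:,1]-cen[1]))%360
  def mod(p):
    t=np.radians(p[1]-75*np.cos(np.radians(ph-p[0])));x,y=np.sin(t)*p[2],np.cos(t)+p[3]*np.sin(t)
    return np.degrees(np.arctan2(x,y))%360
  f=lambda p:(mod(p)-ap+180)%360-180
  s=L(f,[186,245,1,0],loss='soft_l1',f_scale=3);print(ph.round(1),s.x,f(s.x).round(1))
"
```

```text
centre [-16.53935826  63.37108059] [ 0.14  0.16 -0.05  0.07  0.23 -0.11  0.06  0.19]
[  1.2  21.7  60.8 120.7 148.8 178.2 209.8 240.1] [ 17.40735115 244.64302982   0.96035874  -0.2723273 ] [ 2.  -0.  -1.5  0.8 -0.4  1.  -0.6 -1.1]
[  0.   20.6  60.4 121.6 150.  179.4 210.8 240.4] [ 154.85898557  330.60166539  419.38185566 -453.5329122 ] [-33.9 -33.6 125.7  40.2   9.8  -5.1  -8.4   4.8]
```

The fit puts the high spot at φ≈197°. I'll take two flank samples at about 258° and 276° to pin down the symmetry.

Emit:
arm_command(claw=[1, 1, 1, 1], translation=[[0, -0.028, -0.056], [0, -0.023, -0.059], [0, -0.016, -0.061], [0, 0, 0]], twist=[0, 0, 0, 0])

```text
time_s: 20.85
ee_pos: [0.4397, 0.2192, 0.0571]
orientation: [-0.0, 0.634, 0.773, -0.0]
force: [-0.8, 0.3, -0.0]
width: 0.138
grasp_force: 58.7
```

```bash
python3 lk.py 18|head -1
```

```text
t 20.85 b [-0.0461  0.13    0.0571] phi -101.9 r 30.88 Fbench -0.7 0.5 -0.0 gf 0.13807358774606182
```

Emit:
arm_command(claw=[1, 1, 1, 1], translation=[[0, -0.01, -0.062], [0, -0.003, -0.063], [0, 0.003, -0.063], [0, 0, 0]], twist=[0, 0, 0, 0])

```text
time_s: 21.45
ee_pos: [0.4396, 0.2192, 0.0666]
orientation: [-0.0, 0.634, 0.773, -0.0]
force: [-1.9, -1.1, -0.2]
width: 0.139
grasp_force: 58.7
```

```bash
python3 lk.py 19|head -1
cat > fit.py <<'E'
from h import *
import sys
from scipy.optimize import least_squares as L
b=np.array([[-15.9,93.5],[-5.4,91.4],[9.6,78],[9.3,48],[-.9,37.5],[-15.6,33.5],[-31.5,37.3],[-42.7,48.3]]+eval(sys.argv[1]))
I=[cv2.imread('pics/s%d.png'%n) for n in range(10,10+len(b))]
th=np.radians(np.arange(360));r=np.linspace(.4,.8,12)
def P(img):
  g=cv2.cvtColor(img,cv2.COLOR_BGR2GRAY).astype(np.float32)
  return cv2.remap(g,(285+8*np.outer(np.sin(th),r)).astype(np.float32),(228-8.5*np.outer(np.cos(th),r)).astype(np.float32),1).mean(1)
m=np.max([P(i) for i in I],0);ap=[]
for i in I:
  d=np.clip(m-P(i)-4,0,None);k=d.argmax();o=(np.arange(360)-k+180)%360-180;w=d*(np.abs(o)<25);ap.append(k+(w*o).sum()/w.sum())
ap=np.array(ap)
c=L(lambda p:np.hypot(b[:,0]-p[0],b[:,1]-p[1])-30,[-16,63.5]).x;print('centre',c)
ph=np.degrees(np.arctan2(b[:,0]-c[0],b[:,1]-c[1]))%360
def f(p):
    t=np.radians(p[1]-75*np.cos(np.radians(ph-p[0])));x,y=np.sin(t)*p[2],np.cos(t)+p[3]*np.sin(t)
    return (np.degrees(np.arctan2(x,y))-ap+180)%360-180
s=L(f,[17,245,1,-.27],loss='soft_l1',f_scale=3);print(ph.round(1),ap.round(1),s.x,f(s.x).round(1),'high',s.x[0]+180)
E
```

```text
t 21.45 b [-0.0462  0.1301  0.0666] phi -84.1 r 30.51 Fbench -2.1 -0.7 -0.2 gf 0.1392543563578586
```

```bash
python3 fit.py '[[-46.1,57.1],[-46.2,66.6]]'
```

```text
centre [-16.54789886  63.36023029]
[  1.2  21.7  60.8 120.7 148.8 178.2 209.8 240.1 258.  276.2] [171.1 170.7 191.7 277.  307.5 322.5 326.  312.7 296.7 280. ] [ 18.49057349 245.18000616   1.01049917  -0.30879887] [ 2.6  0.  -1.4  1.5 -1.   0.2 -0.9 -0.5  1.5 -1.4] high 198.4905734859625
```

Emit:
arm_command(claw=[1, 1, 1, 1, 1, 1, 1], translation=[[0, -0.003, 0.063], [0, 0.003, 0.063], [0, 0.01, 0.062], [0, 0.016, 0.061], [0, 0.023, 0.059], [0, 0.028, 0.056], [0, 0.034, 0.053]], twist=[0, 0, 0, 0, 0, 0, 0])

```text
time_s: 22.42
ee_pos: [0.4455, 0.2204, 0.0454]
orientation: [0.0, 0.634, 0.773, 0.0]
force: [-1.9, -0.3, -1.0]
width: 0.142
grasp_force: 58.6
```

Emit:
arm_command(claw=[1, 1, 1, 1, 1, 1, 1], translation=[[0, 0.04, 0.049], [0, 0.044, 0.044], [0, 0.049, 0.04], [0, 0.053, 0.034], [0, 0.056, 0.028], [0, 0.054, 0.021], [0, 0, 0]], twist=[0, 0, 0, 0, 0, 0, 0])

```text
time_s: 23.3
ee_pos: [0.4605, 0.2235, 0.0349]
orientation: [0.0, 0.634, 0.773, 0.001]
force: [0.2, -0.1, 0.1]
width: 0.137
grasp_force: 58.8
```

```bash
python3 lk.py 20|head -1;python3 -c "
from h import *
b=B(arm.read_state()['ee_pos'])*1e3;print(np.degrees(np.arctan2(b[0]+16.55,b[2]-63.36))%360);go(W(-.02597,.130,.0349))"
```

```text
t 23.3 b [-0.0249  0.1302  0.0349] phi -162.6 r 29.96 Fbench 0.2 -0.1 0.1 gf 0.13742645126334194
196.6955906496601
t 23.4 tcpB [-0.0251  0.1302  0.0349] closing deg vs bench -0.0 tilt [ 0.001  0.    -1.   ] F [ 0.6  0.1 -0.1] w 0.141 gf 58.8 j [-0.71  0.53  0.21  2.06 -0.19  0.56 -0.17]
units tool [-0.   -0.02  0.  ]
```

Emit:
arm_command(claw=[1, 1, 1, 0.7, 0.4, 0, -0.5, -1, -1, -1], translation=[[0, -0.02, 0], [0, 0, 0], [0, 0, 0], [0, 0, 0], [0, 0, 0], [0, 0, 0], [0, 0, 0], [0, 0, 0], [0, 0, 0], [0, 0, 0]], twist=[0, 0, 0, 0, 0, 0, 0, 0, 0, 0])

```text
time_s: 24.65
ee_pos: [0.4587, 0.223, 0.0348]
orientation: [0.0, 0.634, 0.773, 0.0]
force: [0.1, -0.1, -0.8]
width: 0.997
grasp_force: 0.0
```

Emit:
arm_command(claw=[-1, -1, -1, -1, -1, -1, -1, -1], translation=[[0, 0, 0], [0, 0, -0.1], [0, 0, -0.3], [0, 0, -0.5], [0, 0, -0.6], [0, 0, -0.6], [0, 0, -0.6], [0, 0, 0]], twist=[0, 0, 0, 0, 0, 0, 0, 0])

```text
time_s: 25.65
ee_pos: [0.4601, 0.2237, 0.1729]
orientation: [0.001, 0.634, 0.773, 0.003]
force: [-0.5, 0.6, -0.7]
width: 1.001
grasp_force: 0.0
```

```bash
python3 -c "
from h import *
go(W(0,0,.2))
I=[grab('scene','s21.png')['color'] for _ in range(3)]
c=grab('wrist','w21.png')
m=(c['color'].max(2)<60).astype(np.uint8)
for a in (180,190,198,206): print(a,[proj(c,W(-.0165+.03*np.sin(np.radians(a)),y,.072+.03*np.cos(np.radians(a)))).round(1) for y in(.102,.15)])
o=np.zeros((500,800,3),np.uint8)
o[:,:500]=cv2.resize(cv2.imread('pics/w21.png')[130:380,160:410],(500,500));o[:480,520:800]=cv2.resize(cv2.imread('pics/s21.png')[205:253,270:298],(280,480),interpolation=cv2.INTER_CUBIC)
cv2.imwrite('pics/f.png',o)
"; sed -i "s/^ap=np.array(ap)/ap=np.array(ap);q=P(cv2.imread('pics\/s21.png'));d=np.clip(m-q-4,0,None);k=d.argmax();o=(np.arange(360)-k+180)%360-180;w=d*(np.abs(o)<25);print('final needle',k+(w*o).sum()\/w.sum())/" fit.py; python3 fit.py '[[-46.1,57.1],[-46.2,66.6],[-24.9,34.9]]'
```

```text
t 25.65 tcpB [-0.0252  0.1305  0.1729] closing deg vs bench -0.0 tilt [ 0.004  0.003 -1.   ] F [-0.5  0.6 -0.7] w 1.001 gf 0.0 j [-0.77  0.32  0.28  1.95 -0.11  0.88 -0.24]
units tool [-2.61  0.51 -0.55]
180 [array([294.5, 234.6]), array([295.1, 182.2])]
190 [array([288.7, 234.8]), array([289. , 182.3])]
198 [array([284.2, 235.2]), array([284.2, 182.5])]
206 [array([279.8, 235.9]), array([279.6, 182.9])]
final needle 327.0562793680898
centre [-16.54023895  63.41240944]
[  1.2  21.7  60.8 120.8 148.9 178.2 209.8 240.  257.9 276.1 196.3] [171.  170.6 191.8 277.  307.5 322.5 326.  312.7 296.7 280.  326.7] [ 18.46310871 245.20371701   1.00402718  -0.30406648] [ 2.7  0.1 -1.5  1.5 -0.9  0.3 -0.8 -0.4  1.5 -1.5 -0.5] high 198.46310871498665
```

View pics/f.png

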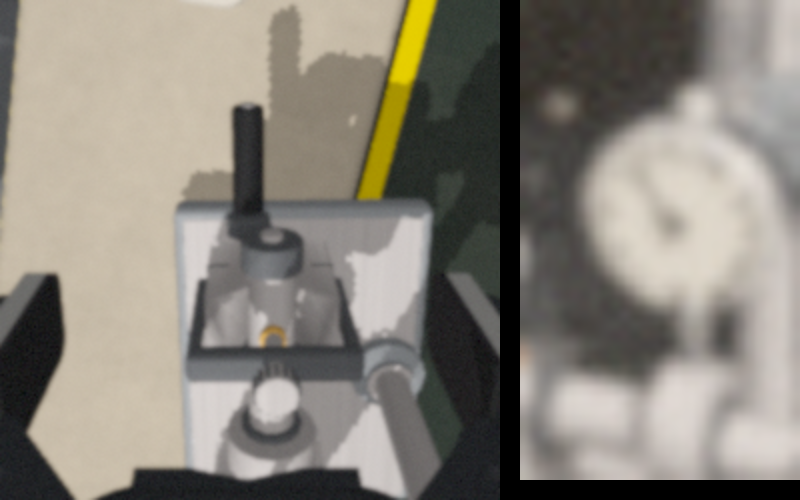

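The needle reads 327 (apparent), the highest of all the samples. The grip at column 284 means φ≈198°, the plunger is on the collar, and the gripper is clear. I'm handing in the job.

```bash
python3 -c "
from plant import arm
print(arm.finish_job())"
```

```text
the job is handed in; nothing more can be done
None
```

I handed the job in at about 26 s with the needle at its highest observed reading, the crank near 198° (0° = straight up), the plunger on the collar and the gripper clear; no verdict came back.

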